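# Unlatch a battery cassette from its charging dock

### The arm

A 6-joint arm with a two-finger parallel gripper is mounted at the origin on the work surface. World frame = base frame: x ahead of the robot, y to its left, z up, the work surface at z = 0. Lengths are in m, angles in degrees, forces in N, time in s.
With the tool pointing down it reaches from about 0.4 to 0.825 m from the base axis. Payload 7 kg.
Tool frame: the origin (TCP) lies between the finger pads; the fingertips stand 19 mm ahead of it and the grasp point (between the pads) is the TCP; y points along the fingers, x is the direction in which the jaws open and shut, and the axes are right-handed (so a half turn about y gives the same grasp; the last joint's range is limited). The gripper opens to 88 mm and grips with 3 to 60 N. Pads are 19 mm wide; open, the fingers measure 130 mm over their backs; the gripper's body (78 mm by 193 mm) begins 47 mm behind the grasp point.
Start: joints at [-57.634, 20.546, 0.682, 0, -70.136, -16.507], TCP at [0.184, -0.649, 0.215] pointing down, gripper open.
Joint ranges: [-176.03, 176.03], [-82.01, 121.73], [-58.28, 71.71], [-173.87, 95.51], [-174.79, -0.11], [-173.66, 173.66]. Speed limits (degrees/s): [136.94, 136.94, 172.46, 180, 180, 180].

### API

Orientations are given as [roll, pitch, yaw] about the fixed x, y, z axes, in that order (R = Rz(yaw) Ry(pitch) Rx(roll)).
In Python, from plant import r gives the robot as it stands. The module is installed in compiled form; this text tells all that it offers.
- The arm moves only by the tool jog_arm, never from a script. Its argument "steps" is a list of rows, each a list of 5 numbers: the closure, from 0 (fully open) to 1 (shut), then the shift along the tool's x, y, z in m, then the turn about the tool's y in degrees. In form: [[jaw, x, y, z, turn], ...]. A call has 1 to 12 rows; each row shifts and turns the commanded pose from where the row before left it, along the tool's axes as they then stand; what a row does not reach is not made up. A row lasts 1/12 s, in which the tool goes at most 41.7 mm and 7.16 degrees, less where a joint would pass 70% of its speed; a pose out of reach is approached as far as the arm can. A call with a gripper value outside its range is refused whole. The fingers move at their own pace and stop on an object; "squeeze" is the grip in N (left out, the last holds). Time passes only in rows, so rows that do not move let the fingers close. It gives the time, the measured TCP pose, the force and the opening at its end, in the units of the state.
- r.get_state(): the state, without advancing time (a new reading comes with each control period).
- r.capture(name): name is "side" or "top"; returns a dict with "image" (480x640x3 uint8, red, green, blue), "vfov" (degrees; the focal length in pixels is half the picture's height over the tangent of half this angle, whatever the lens; pixels are square), "cx", "cy" (the principal point, pixels), "D" ([k1, k2, p1, p2, k3] as OpenCV has them; the pictures are not rectified), "R" (3x3) and "t" (3): a world point X has camera coordinates R X + t. Camera axes: x right, y down, z forward; pixel columns grow to the right and rows downward; lengths in m; the calibration is good to about 2 mm. A picture is of the moment at which its call begins. There is no depth.
- r.close_job(): hands the job in, once; it reports no verdict.
The state is a dict: "time_s": time; "joints": joint angles; "qd": joint speeds; "joint_torque": joint torques, N m; "tcp_pos": TCP position; "eef_rot": TCP orientation; "contact_force": force on the tool from outside, world axes, zero at the start; "moment": the same for the moment, N m; "gripper_width": finger opening in m.
Only numpy, scipy, OpenCV 4.12 (cv2) and the standard library are available. Lean on these libraries where they do the work, as an engineer would, in place of code of your own. Each camera call takes 0.05 s, during which the arm holds its last target.

### The job

Slide the locking bar on the charging dock all the way back off the battery cassette, then pinch the cassette's two side catches together and lift the cassette straight out of its well. Finish while still holding it: both catches pinched in, the cassette upright and still, its underside a good 6 cm above the top of the dock and touching nothing but the fingers; do not let go. Leave the parts tray, spool and screwdriver alone.

Things in the scene. Friction and masses are not known exactly. Their poses are not given: they have to be found in the camera images.
- dock: Grey charging dock, fixed, 173 x 120 x 55 mm high. Origin on the bench under the middle of its open well; +x is the dock's back (back face at 125 mm, front at -48), y across (+-60), z up. The well holds the cassette at the origin: floor 10 mm above the bench, 1.5 mm play. A pedestal (x 42 to 84, y +-17, top of its strap 100 mm above the bench) carries the locking bar.
- keeper (a joint): Aluminium locking bar, 16 mm wide, 6 thick, sliding on the pedestal along the dock's +x. 0 m = forward, its tip over the middle of the cassette, 3 mm above its top, blocking it; 0.045 m = fully back at its stop, tip 15 mm behind the cassette. Starts at 0 to 0.012. Slides at about 1.5 N; stays where left.
- keeper_tab (a point): Centre of the top of the upright tab on the locking bar, 127 mm above the bench; moves with the bar. The tab is 20 mm along the dock's x, 12 mm across (y) and stands 33 mm above the bar's top. At keeper = 0 it is at dock x = 60 mm.
- cassette: Black battery cassette standing in the well, 60 (x) x 36 (y) x 75 mm high, 0.25 to 0.43 kg. Origin at the centre of its underside, axes parallel to the dock's. Seated, its origin is 10 mm and its top 85 mm above the bench (30 mm above the dock's top). Its hooked catches hold it down until both are pinched.
- catch_left (a joint): White spring catch plate on the cassette's +y side, 34 mm wide in x, 5 thick, top 90 mm above the cassette's underside (45 mm of it stands above the dock). 0 m = sprung out; 0.007 m = flat against the cassette; hook free beyond about 0.005. Spring 1.6 N at 0, 4.4 N fully in. Width over both catches: 60 mm sprung out, 46 mm pinched.
- catch_right (a joint): The same catch, mirrored, on the cassette's -y side; grows as it is pressed in, towards +y.
- pinch (a point): Point on the cassette's vertical middle line, 72 mm above its underside (82 mm above the bench, 27 mm above the dock's top when seated): the height to pinch the catches, one finger on each, closing along the cassette's y.
- parts_tray: Bystander: white open tray, 130 x 100 x 35 mm high, origin under its centre. Leave alone.
- spool: Bystander: black empty spool standing on end, 64 mm across, 40 mm high, origin under its centre. Leave alone.
- screwdriver: Bystander: screwdriver 190 mm long lying on the bench beyond the dock. Leave alone.
Mind the look-alikes: they are no part of the job. Several things look just like the dock: the one meant starts farthest to the robot's right.

How it is judged:
By the outcome, as a careful person would: the job done as asked, in the order asked, and still so for the second after the job is handed in, while the arm keeps its last pose, push and grip.
It also fails if it takes over 48 s, if anything falls off the work surface, if the arm or the gripper's body presses on something with over 40 N, if the wrist force passes 120 N, or if a joint passes its speed limit or range.

## Working session

There is one attempt and no reset: what is moved stays moved. The work goes in short steps, Python scripts to look and compute and a tool call to move; the robot and the scene stay as the last step left them, time stands still between calls to the robot, and variables do not carry over. Pictures are saved under pics/ and viewed, and the job is handed in when it is done.

Besides the shell and the picture viewer there is one more tool, called after "Request:" by a JSON object that holds its "name" and its "arguments", one argument or row to a line. jog_arm: Moves the arm, as the interface text tells. Its arguments: {"type":"object","properties":{"steps":{"type":"array","items":{"type":"array","items":{"type":"number"}}},"squeeze":{"type":"number"}},"required":["steps"]}

```bash
mkdir -p pics; cat > h.py <<'E'
from plant import r
import cv2,numpy as np,pickle
def snap(n,tag):
    c=r.capture(n); cv2.imwrite(f'pics/{tag}.png',c['image'][:,:,::-1]); pickle.dump(c,open(f'{tag}.pkl','wb')); return c
def K(c):
    f=240/np.tan(np.radians(c['vfov'])/2); return np.array([[f,0,c['cx']],[0,f,c['cy']],[0,0,1.]])
def plane(c,uv,z):
    uv=np.array(uv,float).reshape(-1,1,2); n=cv2.undistortPoints(uv,K(c),np.array(c['D'],float)).reshape(-1,2)
    R=np.array(c['R']);t=np.array(c['t']); o=-R.T@t; d=np.c_[n,np.ones(len(n))]@R
    return o+d*((z-o[2])/d[:,2])[:,None]
def proj(c,X):
    return cv2.projectPoints(np.array(X,float).reshape(-1,1,3),cv2.Rodrigues(np.array(c['R']))[0],np.array(c['t'],float),K(c),np.array(c['D'],float))[0].reshape(-1,2)
E
python3 - <<'E'
from h import *
for n in('side','top'):
    c=snap(n,n+'0'); print(n,c['vfov'],c['cx'],c['cy'],c['D'],-np.array(c['R']).T@c['t'],np.round(c['R'],3).tolist())
s=r.get_state();print(s)
E
```

```text
side 56.40350881317061 326.7740867339127 240.20319180978098 [-0.06617267  0.          0.          0.          0.        ] [0.38690169 0.66588394 0.71906738] [[-0.984, -0.179, 0.008], [-0.133, 0.704, -0.698], [0.119, -0.687, -0.717]]
top 57.80964600987991 326.1144946606251 242.21637038660464 [-0.02918949  0.          0.          0.          0.        ] [0.41863864 0.07514653 0.94513034] [[-0.013, -1.0, 0.02], [-0.997, 0.011, -0.071], [0.071, -0.021, -0.997]]
{'time_s': 0.1, 'joints': array([-5.76326502e+01,  2.05883967e+01,  6.39678851e-01, -1.86074055e-02,
       -7.01362194e+01, -1.65065247e+01]), 'qd': array([ 0.04184646, -0.14861692,  0.11184348,  0.01117076, -0.08645396,
        0.01678091]), 'joint_torque': array([-1.82744698e-03, -5.84162915e+01,  2.93751454e+01,  7.01561227e+00,
        1.01547613e-02, -9.47402873e-05]), 'tcp_pos': array([ 0.18432863, -0.64887284,  0.21460661]), 'eef_rot': array([-8.99926371e+01, -8.64072297e-02,  1.05854484e+02]), 'contact_force': array([ 0.30423388,  0.04961601, -0.11610083]), 'moment': array([ 0.06558056, -0.02639222,  0.07629267]), 'gripper_width': 0.08761609616880718}
```

View pics/side0.png

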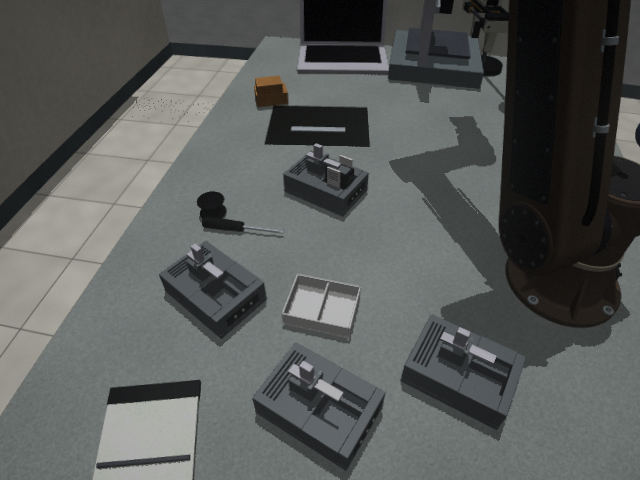

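View pics/top0.png

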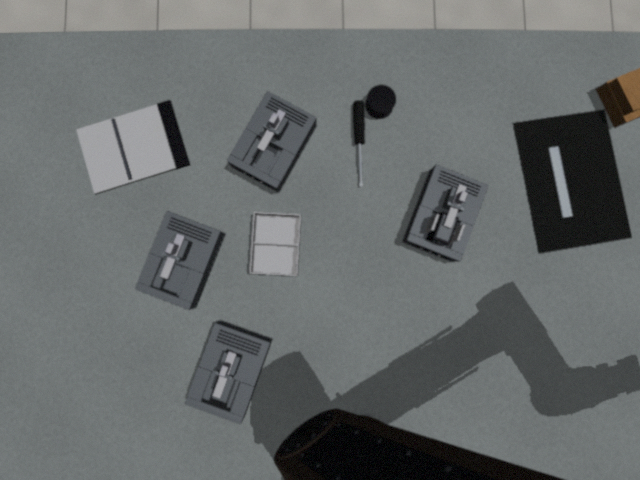

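Four dock-like things are in the top view: (446,213), (272,141), (180,260) and (230,370). Picture right is the robot's right (-y), so (446,213) is the one meant. It also appears to be the only one with a cassette and catches. I'll confirm this in an enlarged crop.

```bash
python3 - <<'E'
import cv2,numpy as np
a=cv2.imread('pics/top0.png')[155:270,390:500]; b=cv2.imread('pics/side0.png')[135:225,275:380]
a=cv2.resize(a,(400,418),interpolation=cv2.INTER_CUBIC); b=cv2.resize(b,(400,343),interpolation=cv2.INTER_CUBIC)
o=np.zeros((418,800,3),np.uint8);o[:,:400]=a;o[:343,400:]=b
o=np.clip(o*1.6,0,255).astype(np.uint8)
cv2.imwrite('pics/crop0.png',o)
E
```

```text
(no output)
```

View pics/crop0.png

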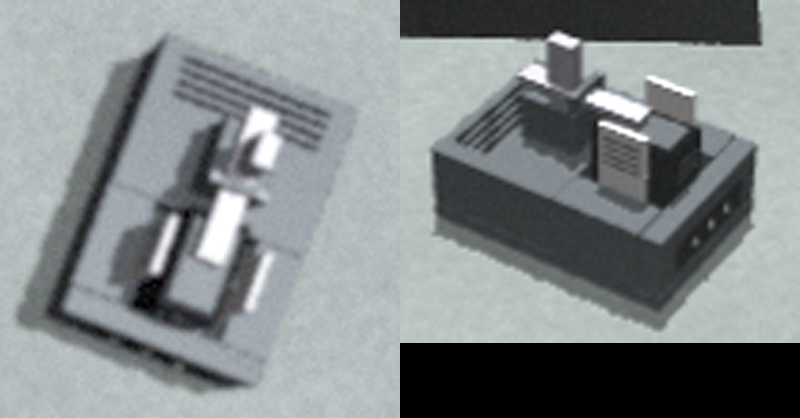

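Confirmed. The top crop shows catches at (165,245) and (260,280) and a bar tip at (210,260); the side view agrees. Now the pose.

```bash
python3 - <<'E'
from h import *
T=pickle.load(open('top0.pkl','rb'));S=pickle.load(open('side0.pkl','rb'))
tt=lambda p:(np.array(p,float))/[400/110,418/115]+[390-.36,155-.36]
ss=lambda p:(np.array(p,float)-[400,0])/[400/105,343/90]+[275-.37,135-.37]
names=['BL','BR','FR','FL']
# dock coords of corners
Dk=np.array([[.125,.06],[.125,-.06],[-.048,-.06],[-.048,.06]])
def fit(P,Q): # Q = R P + t
    p=P-P.mean(0);q=Q-Q.mean(0);a=np.arctan2((p[:,0]*q[:,1]-p[:,1]*q[:,0]).sum(),(p*q).sum())
    R=np.array([[np.cos(a),-np.sin(a)],[np.sin(a),np.cos(a)]]);t=Q.mean(0)-R@P.mean(0)
    return np.degrees(a),t,(Q-P@R.T-t)*1000
top=plane(T,tt([[170,38],[357,105],[258,360],[68,300]]),.055)[:,:2]
print('top',fit(Dk,top))
sid=plane(S,ss([[434,148],[755,148],[666,243]]),.055)[:,:2]
print('sidepts',sid, fit(Dk[[0,2,3]],sid))
L=plane(T,tt([[178,215],[152,275],[270,252],[248,310]]),.1);print('catch top',L)
L=plane(S,ss([[600,122],[650,140],[645,78],[695,96]]),.1);print('catch side',L)
print('tab top',plane(T,tt([[264,150]]),.127), 'side',plane(S,ss([[565,40]]),.127))
print('bar tip',plane(T,tt([[200,255],[222,263]]),.094),plane(S,ss([[640,117],[650,105]]),.094))
E
```

```text
top (np.float64(-21.774395070369255), array([ 0.5113885 , -0.18511089]), array([[-8.28912348, -1.36288371],
       [-3.57003741,  2.30179243],
       [10.47878676,  1.28538407],
       [ 1.38037413, -2.22429279]]))
sidepts [[ 0.64100292 -0.17376687]
 [ 0.44007069 -0.21238596]
 [ 0.4817807  -0.10948542]] (np.float64(-22.93901295112516), array([ 0.50425419, -0.17986356]), array([[-1.75135964, -0.43963462],
       [ 3.40574041,  4.02476467],
       [-1.65438078, -3.58513006]]))
catch top [[ 0.53247169 -0.16557233  0.1       ]
 [ 0.49989985 -0.15033813  0.1       ]
 [ 0.51179437 -0.21537455  0.1       ]
 [ 0.48034052 -0.20218911  0.1       ]]
catch side [[ 0.53158879 -0.16064587  0.1       ]
 [ 0.4990643  -0.14867515  0.1       ]
 [ 0.51218599 -0.21102072  0.1       ]
 [ 0.47886899 -0.19807246  0.1       ]]
tab top [[ 0.56303203 -0.20487428  0.127     ]] side [[ 0.56131633 -0.20307211  0.127     ]]
bar tip [[ 0.51117653 -0.17870218  0.094     ]
 [ 0.50666831 -0.1906917   0.094     ]] [[ 0.50983468 -0.17832989  0.094     ]
 [ 0.50577439 -0.1917554   0.094     ]]
```

Dock yaw is about -21.7°. The catch midpoint is about (0.506, -0.182). The tab is at about (0.562, -0.204), so keeper ≈ 0. I'll turn the tool so its x lies along dock y, which makes tool z point along dock -x. Then I'll approach with the jaws shut and push the tab from the front.

Request:
{"name": "jog_arm", "arguments": {
  "steps": [
    [1,0,0,0,6.25],
    [1,0,0,0,6.25],
    [1,0,0,0,6.25],
    [1,0,0,0,6.25],
    [1,0,0,0,6.25],
    [1,0,0,0,6.25],
    [1,0.02,0,-0.006,0],
    [1,0.03,0,-0.009,0],
    [1,0.03,0,-0.009,0],
    [1,0.03,0,-0.009,0],
    [1,0.03,0,-0.009,0],
    [1,0.03,0,-0.009,0]
  ],
  "squeeze": 20
}}

```text
time_s: 1.1
tcp_pos: [0.295, -0.5087, 0.215]
eef_rot: [-90.0, -0.0, 68.3]
contact_force: [0.2, 0.0, 0.4]
gripper_width: 0.0126
```

Request:
{"name": "jog_arm", "arguments": {
  "steps": [
    [1,0.03,0,-0.009,0],
    [1,0.03,0,-0.009,0],
    [1,0.03,0,-0.009,0],
    [1,0.03,0,-0.009,0],
    [1,0.03,0,-0.009,0],
    [1,0.03,0,-0.009,0],
    [1,0.03,0,-0.009,0],
    [1,0.03,0,-0.009,0],
    [1,0.03,0,-0.009,0],
    [1,0.03,0,-0.008,0],
    [1,0.02,0,0,0],
    [1,0,0,0,0]
  ]
}}

```text
time_s: 2.1
tcp_pos: [0.4966, -0.2426, 0.215]
eef_rot: [-90.0, -0.0, 68.5]
contact_force: [-0.0, -0.3, -0.3]
gripper_width: 0.0004
```

Request:
{"name": "jog_arm", "arguments": {
  "steps": [
    [1,0.03,0,-0.008,0],
    [1,0.03,0,-0.008,0],
    [1,0,0.02,0,0],
    [1,0,0.02,0,0],
    [1,0,0,0,0]
  ]
}}

```text
time_s: 2.52
tcp_pos: [0.5299, -0.1948, 0.1715]
eef_rot: [-89.6, 0.1, 68.4]
contact_force: [-1.7, 0.4, -1.0]
gripper_width: 0.0007
```

```bash
python3 - <<'E'
from h import *
for n in('side','top'):
    c=snap(n,n+'1')
    s=r.get_state(); p=proj(c,[s['tcp_pos']])[0]; print(s['tcp_pos'],s['eef_rot'],p)
    x,y=[int(v) for v in ((326,170) if n=='side' else (446,213))]
    cv2.imwrite(f'pics/{n}1c.png',np.clip(cv2.resize(c['image'][y-75:y+75,x-90:x+90,::-1],None,fx=4,fy=4,interpolation=cv2.INTER_CUBIC)*1.4,0,255).astype(np.uint8))
E
```

```text
[ 0.53059598 -0.19548548  0.17351671] [-8.97402895e+01  7.52997681e-02  6.83567926e+01] [330.60446032 130.95208706]
[ 0.53163362 -0.19594323  0.17515168] [-8.98948732e+01  5.86848698e-02  6.83572343e+01] [466.83188198 208.43730258]
```

View pics/side1c.png

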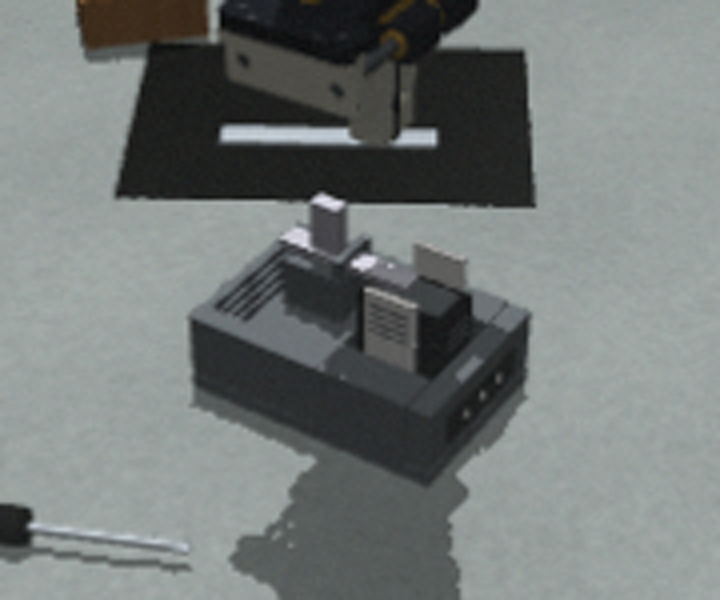

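View pics/top1c.png

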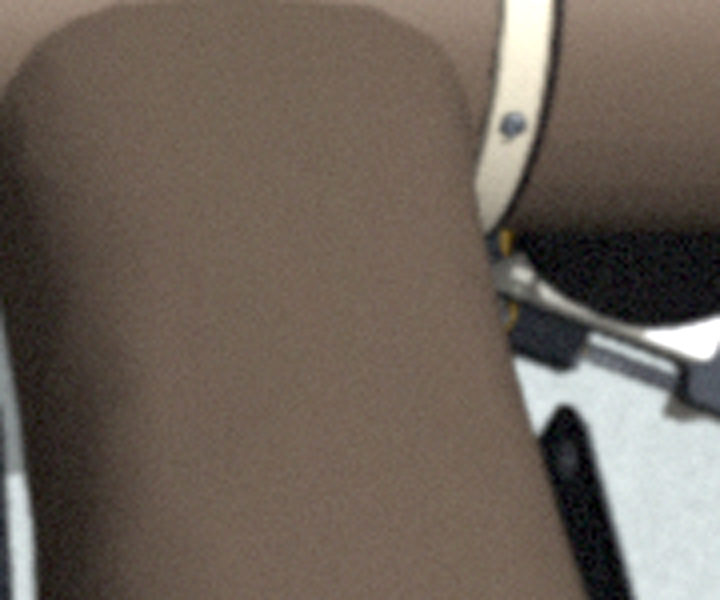

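Only the side view is useful here, because the arm blocks the top view. The shut fingers are over the cassette in front of the tab (tab top at about (327,205) in the crop). I'll lower and push back gently.

Request:
{"name": "jog_arm", "arguments": {
  "steps": [
    [1,0.003,0.016,0,0],
    [1,0,0.016,0,0],
    [1,0,0.016,0,0],
    [1,0,0,0,0],
    [1,0,0,0,0],
    [1,0,0,0,0]
  ]
}}

```text
time_s: 3.12
tcp_pos: [0.5342, -0.1933, 0.1292]
eef_rot: [-90.1, -0.0, 68.4]
contact_force: [-0.2, 0.5, 0.6]
gripper_width: 0.0004
```

Request:
{"name": "jog_arm", "arguments": {
  "steps": [
    [1,0,0,-0.005,0],
    [1,0,0,-0.005,0],
    [1,0,0,-0.005,0],
    [1,0,0,-0.005,0],
    [1,0,0,0,0],
    [1,0,0,0,0]
  ]
}}

```text
time_s: 3.62
tcp_pos: [0.5522, -0.2003, 0.1272]
eef_rot: [-90.0, 0.0, 68.3]
contact_force: [-0.4, -0.5, -1.0]
gripper_width: 0.0008
```

```bash
python3 - <<'E'
from h import *
n='side'
c=snap(n,n+'2')
s=r.get_state(); print(s['tcp_pos'],s['eef_rot'],s['contact_force'])
x,y=(326,165)
cv2.imwrite(f'pics/{n}2c.png',np.clip(cv2.resize(c['image'][y-75:y+75,x-90:x+90,::-1],None,fx=4,fy=4,interpolation=cv2.INTER_CUBIC)*1.4,0,255).astype(np.uint8))
E
```

```text
[ 0.55191042 -0.2002164   0.12722482] [-8.99709632e+01  6.68954402e-03  6.83463614e+01] [0.41432567 0.73022069 1.08875403]
```

View pics/side2c.png

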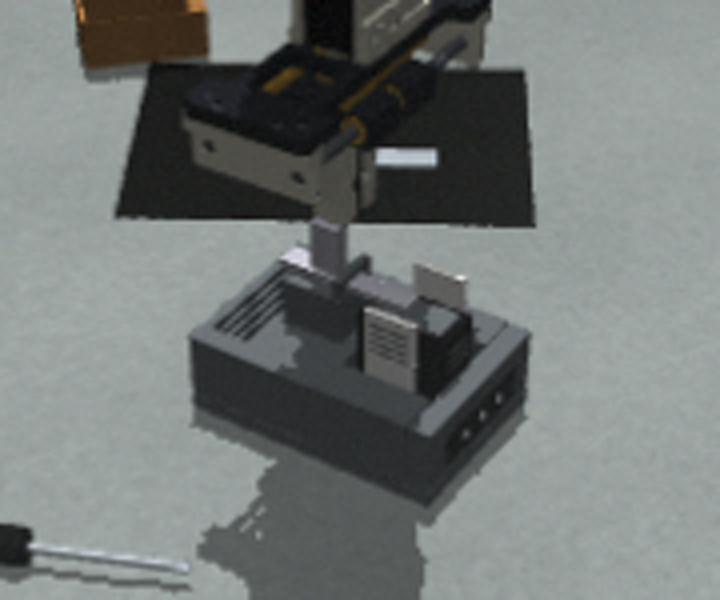

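```bash
python3 - <<'E'
from h import *
c=pickle.load(open('side2.pkl','rb'))
t=np.array([0.5519,-.2002,.1272])
f=lambda X:((proj(c,[X])[0]-[236,90])*4).round()
print('tip',f(t-[0,0,.019]),'tcp',f(t),'tab at keeper0',f([.562,-.204,.127]))
for k in(0,.01,.02): print(k,f([.506+.929*(.06+k),-.182-.370*(.06+k),.127]))
E
```

```text
tip [343. 252.] tcp [343. 225.] tab at keeper0 [327. 219.]
0 [327. 219.]
0.01 [313. 214.]
0.02 [299. 209.]
```

```bash
python3 - <<'E'
from h import *
c=pickle.load(open('side2.pkl','rb'))
a=c['image'][120:180,290:350,::-1]
a=cv2.resize(a,None,fx=10,fy=10,interpolation=cv2.INTER_NEAREST)
cv2.imwrite('pics/z2.png',np.clip(a*1.8,0,255).astype(np.uint8))
E
```

```text
(no output)
```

View pics/z2.png

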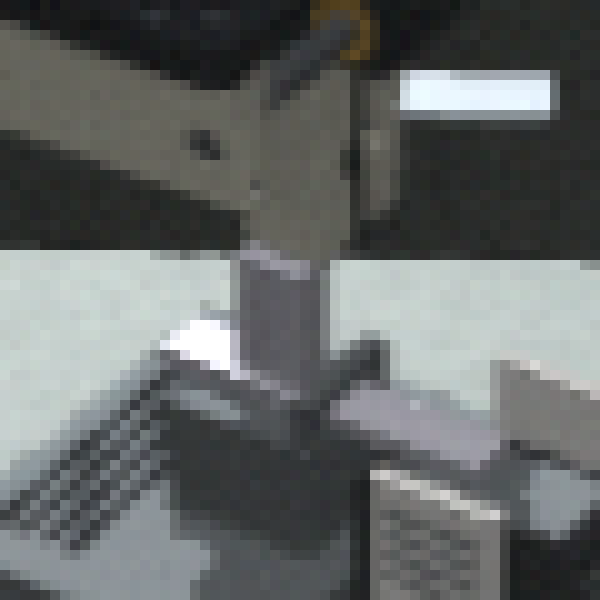

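```bash
python3 - <<'E'
from h import *
from scipy.spatial.transform import Rotation as Ro
for tag,t in(('side1',[0.5306,-.1955,.1735]),('side2',[.5519,-.2002,.1272]),('side0',[.1843,-.6489,.2146])):
    c=pickle.load(open(tag+'.pkl','rb'))
    yaw=68.35 if tag!='side0' else 105.85
    R=Ro.from_euler('xyz',[-90,0,yaw],degrees=True).as_matrix()
    o=0 if tag!='side0' else .044
    pts=[(sx*(o+w),y,z) for sx in(1,-1) for w in(0,.021) for y in(.019,) for z in(-.0095,.0095)]
    P=np.array(t)+np.array(pts)@R.T
    p=proj(c,P); q=proj(c,[t])[0]
    x0,y0=[int(v)-30 for v in q]
    x0=max(x0,0);y0=max(y0,0)
    print(tag,q)
    a=cv2.resize(c['image'][y0:y0+60,x0:x0+60,::-1],None,fx=10,fy=10,interpolation=cv2.INTER_NEAREST)
    a=np.clip(a*1.8,0,255).astype(np.uint8)
    for k,u in enumerate(p): cv2.circle(a,tuple(int(v) for v in (u-[x0,y0]+.5)*10),5,(0,0,255) if k<4 else (0,255,0),-1)
    cv2.circle(a,tuple(int(v) for v in (q-[x0,y0]+.5)*10),6,(255,0,0),-1)
    cv2.imwrite(f'pics/p_{tag}.png',a)
E
```

```text
side1 [330.60371382 130.95491377]
side2 [321.67294335 146.16933973]
side0 [478.90226626  47.10481617]
```

View pics/p_side1.png

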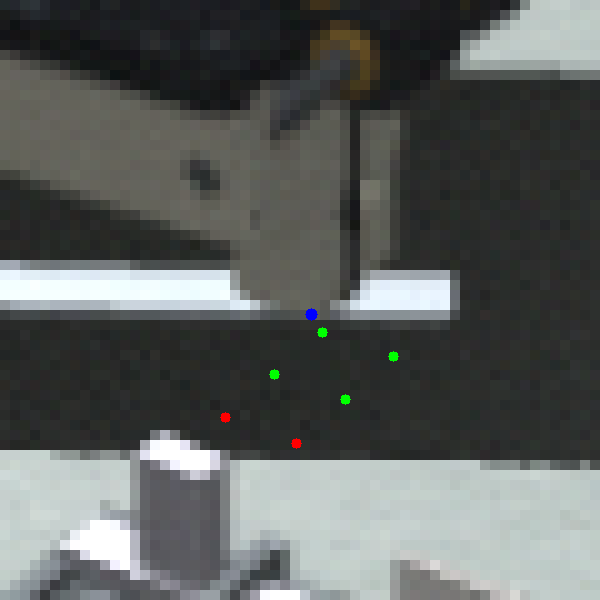

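View pics/p_side2.png

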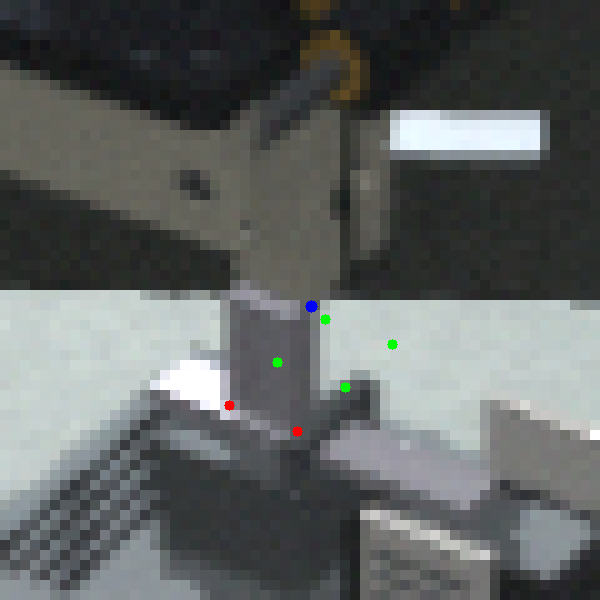

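```bash
python3 - <<'E'
from h import *
for tag in('side2','side0'):
    c=pickle.load(open(tag+'.pkl','rb'))
    print(proj(c,[[0,0,0],[0.1,0,0],[0,.1,0],[0,-.1,0],[-.1,0,0]]).round().tolist())
E
```

```text
[[561.0, 280.0], [513.0, 274.0], [570.0, 319.0], [553.0, 246.0], [608.0, 287.0]]
[[561.0, 280.0], [513.0, 274.0], [570.0, 319.0], [553.0, 246.0], [608.0, 287.0]]
```

```bash
python3 - <<'E'
from h import *
c=pickle.load(open('side2.pkl','rb'))
a=c['image'][:,:,::-1].copy()
for p in proj(c,[[0,0,0],[0.1,0,0],[0,.1,0],[0,-.1,0],[-.1,0,0]]): cv2.circle(a,tuple(int(v) for v in p),2,(0,0,255),-1)
cv2.imwrite('pics/f2.png',np.clip(a*1.6,0,255).astype(np.uint8))
E
```

```text
(no output)
```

View pics/f2.png

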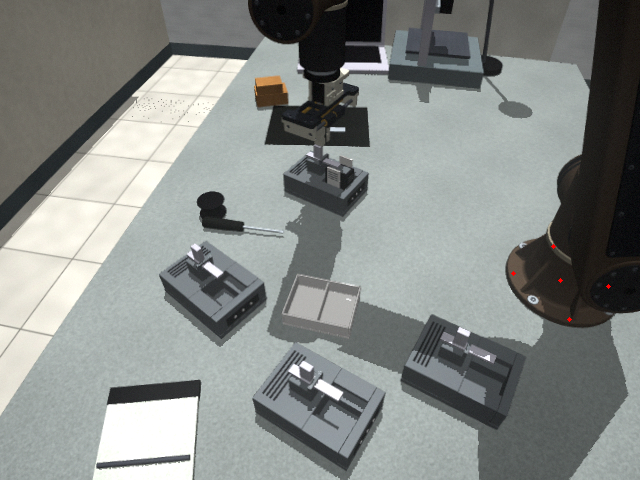

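The base projects correctly, so the calibration is fine. But the shut fingertips are drawn at about the TCP, not 19 mm below it, and the tab has not moved. I'll back off, open the jaws and look.

Request:
{"name": "jog_arm", "arguments": {
  "steps": [
    [1,0,0,0.01,0],
    [1,0,0,0.01,0],
    [0,0,-0.02,0,0],
    [0,0,0,0,0],
    [0,0,0,0,0],
    [0,0,0,0,0],
    [0,0,0,0,0],
    [0,0,0,0,0],
    [0,0,0,0,0],
    [0,0,0,0,0],
    [0,0,0,0,0],
    [0,0,0,0,0]
  ]
}}

```text
time_s: 4.67
tcp_pos: [0.5334, -0.1928, 0.1473]
eef_rot: [-90.0, 0.0, 68.4]
contact_force: [-0.4, 1.0, -0.2]
gripper_width: 0.0616
```

```bash
cat > ov.py <<'E'
from h import *
from scipy.spatial.transform import Rotation as Ro
import sys
def ov(tag,ext=.019,half=40,f=8):
    c=snap('side',tag); s=r.get_state(); t=s['tcp_pos']; print(t,s['eef_rot'],s['contact_force'],s['gripper_width'],s['time_s'])
    R=Ro.from_euler('xyz',s['eef_rot'],degrees=True).as_matrix(); o=s['gripper_width']/2
    pts=[(sx*(o+w),ext,z) for sx in(1,-1) for w in(0,.021) for z in(-.0095,.0095)]
    p=proj(c,t+np.array(pts)@R.T); q=proj(c,[t])[0]
    x0,y0=[max(int(v)-half,0) for v in q]
    a=cv2.resize(c['image'][y0:y0+2*half,x0:x0+2*half,::-1],None,fx=f,fy=f,interpolation=cv2.INTER_NEAREST)
    a=np.clip(a*1.8,0,255).astype(np.uint8)[:600]
    for k,u in enumerate(p): cv2.circle(a,tuple(int(v) for v in (u-[x0,y0]+.5)*f),4,(0,0,255) if k<4 else (0,255,0),-1)
    cv2.circle(a,tuple(int(v) for v in (q-[x0,y0]+.5)*f),4,(255,0,0),-1)
    cv2.imwrite(f'pics/{tag}.png',a)
if __name__=='__main__': ov(sys.argv[1])
E
python3 ov.py o3
```

```text
[ 0.53334304 -0.19282921  0.14730518] [-8.99863661e+01  5.78216286e-03  6.83552437e+01] [ 0.23662624  0.61381407 -0.60213611] 0.06535972698932817 4.7167
```

View pics/o3.png

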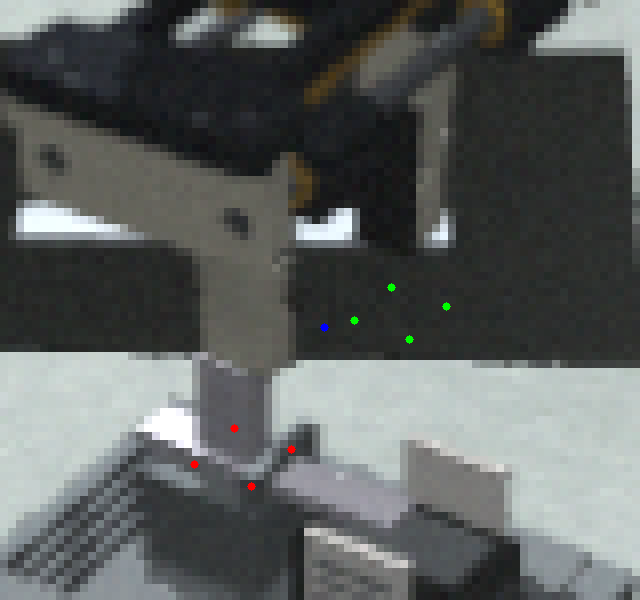

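The prediction is off by about 9–11 px in the image. That could be a height difference or a sideways one. A light touch on bare bench beside the dock will settle the true tip height.

Request:
{"name": "jog_arm", "arguments": {
  "steps": [
    [0.5,0,-0.03,0,0],
    [0.5,-0.03,0,0.012,0],
    [0.5,-0.03,0,0.012,0],
    [0.5,-0.03,0,0.012,0],
    [0.5,-0.03,0,0.012,0],
    [0.5,-0.03,0,0.012,0],
    [0.5,-0.036,0,0.01,0],
    [0.5,0,0.03,0,0],
    [0.5,0,0.03,0,0],
    [0.5,0,0.03,0,0],
    [0.5,0,0.03,0,0],
    [0.5,0,0,0,0]
  ]
}}

```text
time_s: 5.72
tcp_pos: [0.396, -0.3384, 0.0525]
eef_rot: [-89.5, -0.0, 68.3]
contact_force: [-0.6, 1.1, -0.7]
gripper_width: 0.044
```

```bash
python3 ov.py o4; python3 - <<'E'
from h import *
c=snap('top','top4')
E
```

```text
[ 0.39758777 -0.33915884  0.05528774] [-8.96546432e+01  8.30653012e-04  6.83282427e+01] [-0.35430145 -0.24012262 -0.02577061] 0.04394231166360798 5.7667
```

View pics/o4.png

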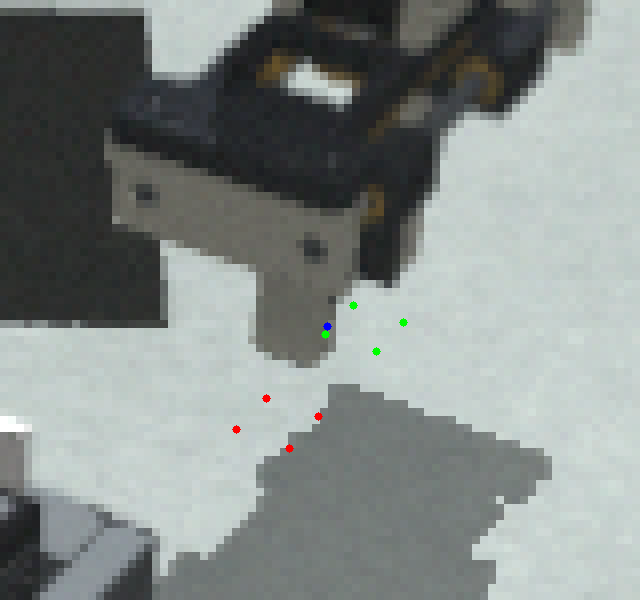

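View pics/top4.png

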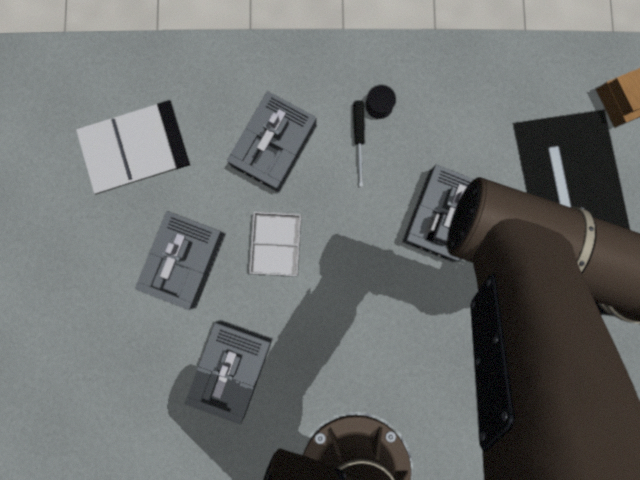

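Request:
{"name": "jog_arm", "arguments": {
  "steps": [
    [0.5,0,0.01,0,0],
    [0.5,0,0.01,0,0],
    [0.5,0,0.008,0,0],
    [0.5,0,0,0,0],
    [0.5,0,0,0,0],
    [0.5,0,0,0,0]
  ]
}}

```text
time_s: 6.32
tcp_pos: [0.4, -0.34, 0.0299]
eef_rot: [-90.0, 0.0, 68.4]
contact_force: [0.5, -0.2, -0.4]
gripper_width: 0.0439
```

```bash
python3 ov.py o5
```

```text
[ 0.40007473 -0.34001628  0.02992779] [-9.00397464e+01  5.07509160e-03  6.83712060e+01] [ 0.54558696 -0.02706961  0.12267872] 0.043691262606297014 6.3667
```

View pics/o5.png

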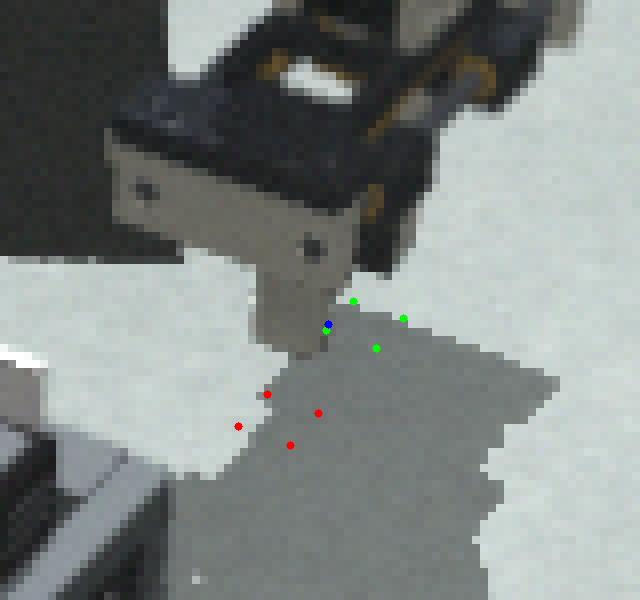

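```bash
python3 - <<'E'
from h import *
c=pickle.load(open('o5.pkl','rb')); s=r.get_state();t=s['tcp_pos']
q=proj(c,[t])[0]; x0,y0=[int(v)-40 for v in q]
ex=np.array([.369,.929]);ez=np.array([-.929,.369])
for n,p in dict(nearL=(258,338),nearB=(300,357),nearR=(328,348),far=(385,275)).items():
    uv=np.array(p)/8-.5+[x0,y0]
    for z in(.011,.03):
        P=plane(c,[uv],z)[0]; d=P[:2]-t[:2]; print(n,z,P.round(4),'toolx %.4f toolz %.4f'%(d@ex,d@ez))
E
```

```text
nearL 0.011 [ 0.4234 -0.355   0.011 ] toolx -0.0053 toolz -0.0272
nearL 0.03 [ 0.4224 -0.3276  0.03  ] toolx 0.0198 toolz -0.0162
nearB 0.011 [ 0.4083 -0.3467  0.011 ] toolx -0.0032 toolz -0.0101
nearB 0.03 [ 0.4078 -0.3195  0.03  ] toolx 0.0219 toolz 0.0004
nearR 0.011 [ 0.3994 -0.3538  0.011 ] toolx -0.0130 toolz -0.0045
nearR 0.03 [ 0.3991 -0.3264  0.03  ] toolx 0.0123 toolz 0.0059
far 0.011 [ 0.3835 -0.4013  0.011 ] toolx -0.0630 toolz -0.0072
far 0.03 [ 0.3836 -0.3727  0.03  ] toolx -0.0364 toolz 0.0032
```

```bash
python3 - <<'E'
from h import *
T=pickle.load(open('top0.pkl','rb'))
tt=lambda p:(np.array(p,float))/[400/110,418/115]+[390-.36,155-.36]
a=plane(T,tt([[68,300]]),.055)[0];b=plane(T,tt([[18,318]]),0)[0]; k=(b-a)[:2]/.055
# alt: tab shadow / tray etc; BL corner
print('k',k)
for tag,pts in (('o5',[(258,338),(300,357),(328,348)]),('o4',[(256,345),(300,365),(332,345)])):
    c=pickle.load(open(tag+'.pkl','rb'))
    t=[.40007,-.34002,.02993] if tag=='o5' else [.39759,-.33916,.05529]
    q=proj(c,[t])[0]; x0,y0=[int(v)-40 for v in q]
    for z in((.0,.005,.01,.015,.02,.03,.04) if tag=='o5' else(.03,.036,.045,.055,.065)):
        out=[]
        for p in pts:
            X=plane(c,[np.array(p)/8-.5+[x0,y0]],z)[0]
            S=[X[0]+k[0]*z,X[1]+k[1]*z,0]; out.append(((proj(c,[S])[0]-[x0,y0]+.5)*8).round().tolist())
        print(tag,z,out)
E
```

```text
k [-0.11112641  0.34341627]
o5 0.0 [[258.0, 338.0], [300.0, 357.0], [328.0, 348.0]]
o5 0.005 [[258.0, 353.0], [300.0, 372.0], [328.0, 363.0]]
o5 0.01 [[258.0, 368.0], [300.0, 387.0], [327.0, 378.0]]
o5 0.015 [[258.0, 384.0], [299.0, 403.0], [327.0, 394.0]]
o5 0.02 [[257.0, 399.0], [299.0, 419.0], [327.0, 409.0]]
o5 0.03 [[257.0, 431.0], [298.0, 450.0], [326.0, 441.0]]
o5 0.04 [[257.0, 463.0], [298.0, 483.0], [326.0, 474.0]]
o4 0.03 [[255.0, 437.0], [298.0, 457.0], [330.0, 437.0]]
o4 0.036 [[255.0, 456.0], [298.0, 476.0], [330.0, 456.0]]
o4 0.045 [[254.0, 485.0], [298.0, 506.0], [329.0, 485.0]]
o4 0.055 [[254.0, 518.0], [297.0, 539.0], [328.0, 518.0]]
o4 0.065 [[253.0, 552.0], [296.0, 573.0], [328.0, 552.0]]
```

Shadows are ambiguous, because the gripper body covers the finger's shadow. I'll keep lowering gently and watch for contact.

Request:
{"name": "jog_arm", "arguments": {
  "steps": [
    [0.5,0,0.004,0,0],
    [0.5,0,0.004,0,0],
    [0.5,0,0.003,0,0],
    [0.5,0,0,0,0],
    [0.5,0,0,0,0]
  ]
}}

```text
time_s: 6.78
tcp_pos: [0.3995, -0.3398, 0.0181]
eef_rot: [-90.0, 0.0, 68.4]
contact_force: [0.1, -0.6, 0.2]
gripper_width: 0.0437
```

Request:
{"name": "jog_arm", "arguments": {
  "steps": [
    [0.5,0,0.0015,0,0],
    [0.5,0,0.0015,0,0],
    [0.5,0,0,0,0]
  ]
}}

```text
time_s: 7.03
tcp_pos: [0.3996, -0.3398, 0.0152]
eef_rot: [-90.0, -0.0, 68.4]
contact_force: [0.4, -0.7, 0.7]
gripper_width: 0.0442
```

Request:
{"name": "jog_arm", "arguments": {
  "steps": [
    [0.5,0,0.0015,0,0],
    [0.5,0,0.0015,0,0],
    [0.5,0,0.001,0,0],
    [0.5,0,0,0,0],
    [0.5,0,0,0,0]
  ]
}}

```text
time_s: 7.45
tcp_pos: [0.3997, -0.3399, 0.0114]
eef_rot: [-90.0, -0.0, 68.4]
contact_force: [-0.2, 1.0, 0.8]
gripper_width: 0.0438
```

```bash
python3 ov.py o6
```

```text
[ 0.39972097 -0.3398883   0.01144986] [-8.99973647e+01  1.12255287e-03  6.83604405e+01] [-0.110373   -0.03634535  0.30209463] 0.04357041092263121 7.5
```

View pics/o6.png

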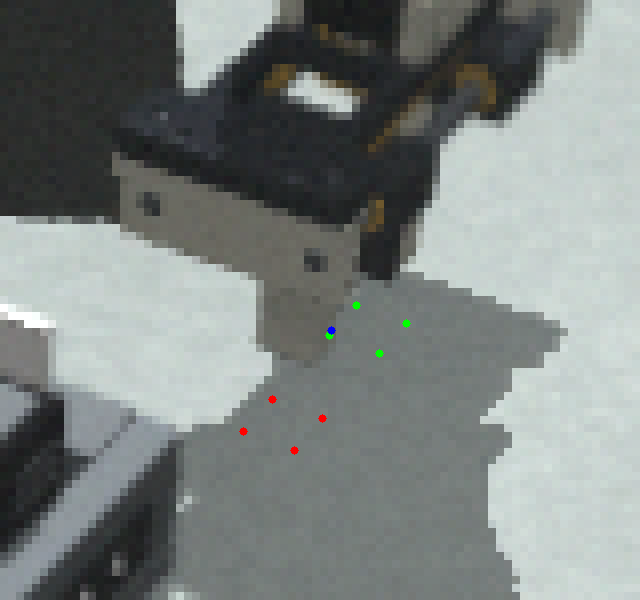

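Request:
{"name": "jog_arm", "arguments": {
  "steps": [
    [0.5,0,0.003,0,0],
    [0.5,0,0.003,0,0],
    [0.5,0,0,0,0]
  ]
}}

```text
time_s: 7.75
tcp_pos: [0.3993, -0.3397, 0.0048]
eef_rot: [-89.9, -0.0, 68.4]
contact_force: [-1.1, 0.1, -0.4]
gripper_width: 0.044
```

Request:
{"name": "jog_arm", "arguments": {
  "steps": [
    [0.5,0,0.002,0,0],
    [0.5,0,0.002,0,0],
    [0.5,0,0,0,0]
  ]
}}

```text
time_s: 8.0
tcp_pos: [0.3995, -0.3397, 0.001]
eef_rot: [-90.0, -0.0, 68.4]
contact_force: [-0.2, -0.1, 0.5]
gripper_width: 0.0441
```

Request:
{"name": "jog_arm", "arguments": {
  "steps": [
    [0.5,0,0.002,0,0],
    [0.5,0,0,0,0]
  ]
}}

```text
time_s: 8.17
tcp_pos: [0.3996, -0.3398, -0.0008]
eef_rot: [-90.0, -0.0, 68.4]
contact_force: [-0.0, -0.7, -0.1]
gripper_width: 0.0439
```

Request:
{"name": "jog_arm", "arguments": {
  "steps": [
    [0.5,0,0.002,0,0],
    [0.5,0,0.002,0,0],
    [0.5,0,0,0,0]
  ]
}}

```text
time_s: 8.42
tcp_pos: [0.3995, -0.3398, -0.005]
eef_rot: [-90.0, -0.0, 68.4]
contact_force: [0.2, -0.6, 0.1]
gripper_width: 0.0437
```

Request:
{"name": "jog_arm", "arguments": {
  "steps": [
    [0.5,0,0.002,0,0],
    [0.5,0,0.001,0,0],
    [0.5,0,0,0,0]
  ]
}}

```text
time_s: 8.67
tcp_pos: [0.3996, -0.3398, -0.0078]
eef_rot: [-90.0, -0.0, 68.4]
contact_force: [0.6, 0.2, -0.8]
gripper_width: 0.0438
```

Request:
{"name": "jog_arm", "arguments": {
  "steps": [
    [0.5,0,0.002,0,0],
    [0.5,0,0,0,0]
  ]
}}

```text
time_s: 8.83
tcp_pos: [0.3996, -0.3398, -0.0098]
eef_rot: [-90.0, -0.0, 68.4]
contact_force: [-0.6, -0.1, 0.5]
gripper_width: 0.044
```

```bash
python3 ov.py o7
```

```text
[ 0.39960521 -0.33984466 -0.0097061 ] [-8.99852326e+01 -2.48216160e-04  6.83560284e+01] [-0.78261092  0.20751111  0.03498051] 0.043823324365830016 8.8833
```

View pics/o7.png

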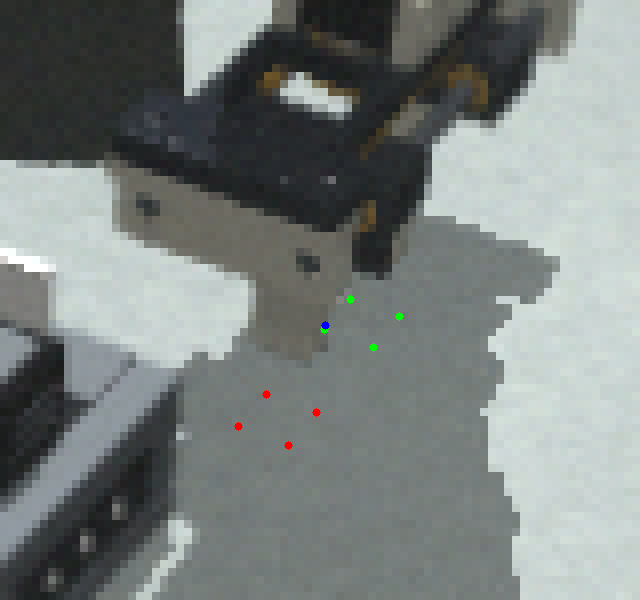

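Request:
{"name": "jog_arm", "arguments": {
  "steps": [
    [0.5,0,0.0015,0,0],
    [0.5,0,0,0,0]
  ]
}}

```text
time_s: 9.05
tcp_pos: [0.3999, -0.34, -0.0107]
eef_rot: [-90.0, 0.0, 68.4]
contact_force: [-0.8, 0.0, 3.3]
gripper_width: 0.0435
```

Request:
{"name": "jog_arm", "arguments": {
  "steps": [
    [0.5,0,0.0015,0,0],
    [0.5,0,0,0,0]
  ]
}}

```text
time_s: 9.22
tcp_pos: [0.3999, -0.34, -0.0109]
eef_rot: [-90.0, 0.0, 68.4]
contact_force: [-5.0, 5.4, 22.3]
gripper_width: 0.0439
```

Request:
{"name": "jog_arm", "arguments": {
  "steps": [
    [0.5,0,0.0015,0,0],
    [0.5,0,0,0,0]
  ]
}}

```text
time_s: 9.38
tcp_pos: [0.4, -0.34, -0.011]
eef_rot: [-90.1, 0.0, 68.4]
contact_force: [-7.8, 10.6, 39.3]
gripper_width: 0.0438
```

Request:
{"name": "jog_arm", "arguments": {
  "steps": [
    [0.5,0,0.0015,0,0],
    [0.5,0,0,0,0]
  ]
}}

```text
time_s: 9.55
tcp_pos: [0.4, -0.34, -0.0111]
eef_rot: [-90.1, 0.0, 68.5]
contact_force: [-12.1, 14.4, 56.6]
gripper_width: 0.0436
```

Contact came at reported z = -0.0107, so the tips are about 10.7 mm above the reported TCP. In effect the reported z reads about 30 mm low against the stated tool. Batching those steps let the press on the bench rise to 57 N at the fingertips, so I'm backing off now. Next I'll check for an xy bias.

Request:
{"name": "jog_arm", "arguments": {
  "steps": [
    [0.5,0,-0.004,0,0],
    [0.5,0,-0.004,0,0],
    [0.5,0,0,0,0],
    [0.5,0,0,0,0]
  ]
}}

```text
time_s: 9.88
tcp_pos: [0.3998, -0.3399, -0.0076]
eef_rot: [-90.0, -0.0, 68.4]
contact_force: [0.1, -0.9, -1.0]
gripper_width: 0.0441
```

```bash
sed -i 's/ext=.019/ext=-.0107/' ov.py; python3 ov.py o8;  python3 - <<'E'
from h import *
s=r.get_state();print(s['joints'],s['contact_force'],s['moment'])
c=pickle.load(open('o5.pkl','rb')); t=np.array([.40007,-.34002,.02993])
q=proj(c,[t])[0]; x0,y0=[int(v)-40 for v in q]
ex=np.array([.369,.929]);ez=np.array([-.929,.369])
for n,p in dict(nearL=(258,338),nearB=(300,357),nearR=(328,348),far=(385,275)).items():
    uv=np.array(p)/8-.5+[x0,y0]
    P=plane(c,[uv],.0407)[0]; d=P[:2]-t[:2]; print(n,P.round(4),'toolx %.4f toolz %.4f'%(d@ex,d@ez))
E
```

```text
[ 0.39958915 -0.33981227 -0.00789783] [-8.99789552e+01 -2.33325200e-03  6.83543167e+01] [0.93409576 0.25584296 0.32643228] 0.0436157158079576 9.9333
[-1.89328775e+01  2.14002846e+01 -3.31516485e+01 -5.73306439e-03
 -3.54689778e+01 -9.27081356e+01] [0.93409576 0.25584296 0.32643228] [-0.03370364 -0.00843194 -0.0230927 ]
nearL [ 0.4219 -0.3121  0.0407] toolx 0.0339 toolz -0.0099
nearB [ 0.4074 -0.3042  0.0407] toolx 0.0360 toolz 0.0064
nearR [ 0.3989 -0.311   0.0407] toolx 0.0265 toolz 0.0118
far [ 0.3837 -0.3565  0.0407] toolx -0.0214 toolz 0.0091
```

View pics/o8.png

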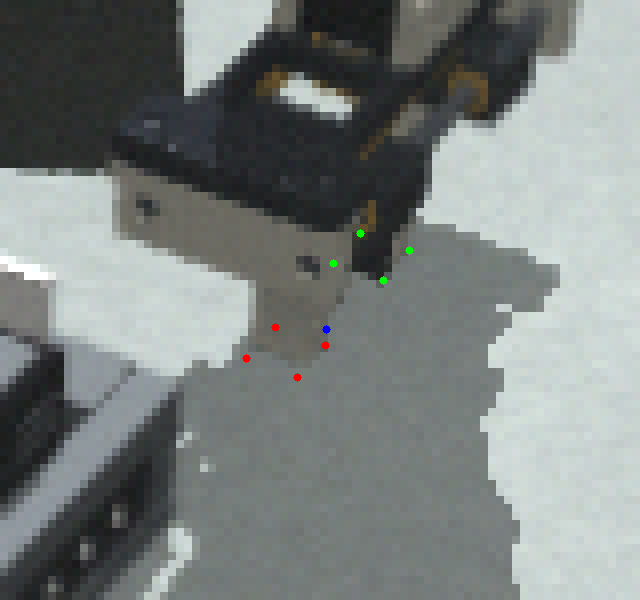

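With the 10.7 mm offset the overlay fits the drawn tips at (285,350) and (385,270), so xy is right and true tip z = reported z + 0.0107. Going back to the tab.

Request:
{"name": "jog_arm", "arguments": {
  "steps": [
    [1,0,-0.036,0,0],
    [1,0,-0.036,0,0],
    [1,0,-0.036,0,0],
    [1,0,-0.036,0,0],
    [1,0.03,0,-0.012,0],
    [1,0.03,0,-0.012,0],
    [1,0.03,0,-0.012,0],
    [1,0.03,0,-0.012,0],
    [1,0.03,0,-0.012,0],
    [1,0.036,0,-0.009,0],
    [1,0,0.02,0,0],
    [1,0,0,0,0]
  ]
}}

```text
time_s: 10.93
tcp_pos: [0.5317, -0.1904, 0.1128]
eef_rot: [-89.7, 0.0, 68.5]
contact_force: [-1.1, -0.7, -0.7]
gripper_width: 0.0006
```

Request:
{"name": "jog_arm", "arguments": {
  "steps": [
    [1,0,0.01,0,0],
    [1,0,0.006,0,0],
    [1,0,0,0,0],
    [1,0,0,0,0]
  ]
}}

```text
time_s: 11.27
tcp_pos: [0.5319, -0.1932, 0.1003]
eef_rot: [-90.0, 0.0, 68.3]
contact_force: [-0.3, -0.7, -0.5]
gripper_width: 0.0007
```

```bash
python3 ov.py o9
```

```text
[ 0.5322466  -0.19313863  0.10074188] [-9.00100190e+01  6.46116985e-03  6.83049113e+01] [-0.15732674 -0.18386777 -0.20783489] 0.0004317514280850222 11.3167
```

View pics/o9.png

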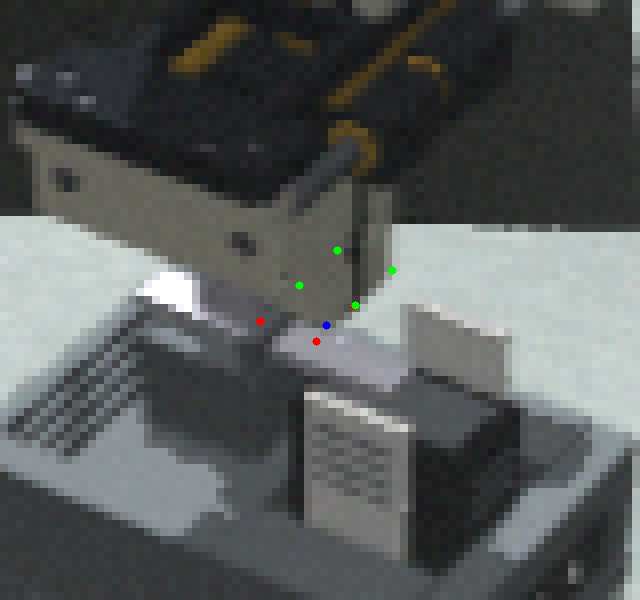

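The tip is just in front of the tab, and the side bracket at (150,200) clears the tab top by a few mm. I'll push at this height.

Request:
{"name": "jog_arm", "arguments": {
  "steps": [
    [1,0,0,-0.005,0],
    [1,0,0,-0.005,0],
    [1,0,0,-0.005,0],
    [1,0,0,-0.005,0],
    [1,0,0,0,0]
  ]
}}

```text
time_s: 11.73
tcp_pos: [0.552, -0.2003, 0.1005]
eef_rot: [-90.0, 0.0, 68.3]
contact_force: [-0.3, -0.2, -1.0]
gripper_width: 0.0004
```

```bash
python3 ov.py o10
```

```text
[ 0.55165444 -0.20010138  0.10036609] [-9.00146623e+01 -2.97961425e-04  6.83423122e+01] [-0.69932033 -1.50333708 -0.87204505] 0.0003880953577695546 11.7833
```

View pics/o10.png

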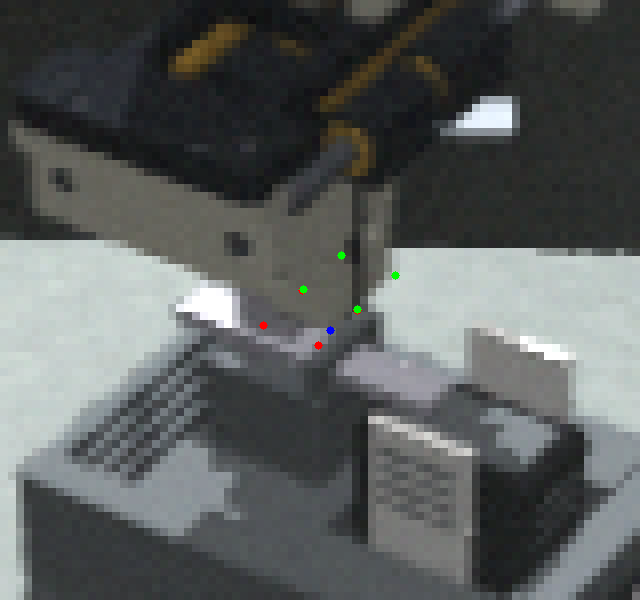

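The bar is moving: its end has moved back relative to the near catch. Continuing.

Request:
{"name": "jog_arm", "arguments": {
  "steps": [
    [1,0,0,-0.005,0],
    [1,0,0,-0.005,0],
    [1,0,0,-0.005,0],
    [1,0,0,-0.005,0],
    [1,0,0,-0.005,0],
    [1,0,0,-0.005,0],
    [1,0,0,0,0]
  ]
}}

```text
time_s: 12.37
tcp_pos: [0.58, -0.2113, 0.1003]
eef_rot: [-90.0, 0.0, 68.4]
contact_force: [-1.2, 0.5, -0.6]
gripper_width: 0.0005
```

Request:
{"name": "jog_arm", "arguments": {
  "steps": [
    [1,0,0,-0.002,0],
    [1,0,0,-0.002,0],
    [1,0,0,0,0]
  ]
}}

```text
time_s: 12.62
tcp_pos: [0.5829, -0.2123, 0.1004]
eef_rot: [-90.0, -0.0, 68.4]
contact_force: [-0.9, 0.2, -0.1]
gripper_width: 0.0004
```

Request:
{"name": "jog_arm", "arguments": {
  "steps": [
    [1,0,0,-0.001,0],
    [1,0,0,-0.001,0],
    [1,0,0,0,0]
  ]
}}

```text
time_s: 12.87
tcp_pos: [0.5845, -0.213, 0.1004]
eef_rot: [-90.0, -0.0, 68.4]
contact_force: [-0.4, 0.1, -0.8]
gripper_width: 0.0006
```

Request:
{"name": "jog_arm", "arguments": {
  "steps": [
    [1,0,0,-0.001,0],
    [1,0,0,-0.001,0],
    [1,0,0,0,0]
  ]
}}

```text
time_s: 13.12
tcp_pos: [0.5849, -0.2132, 0.1003]
eef_rot: [-89.8, 0.0, 68.3]
contact_force: [-7.4, 3.8, 3.5]
gripper_width: 0.0008
```

```bash
python3 ov.py o11
```

```text
[ 0.58486174 -0.21324075  0.10034509] [-8.98364975e+01  6.56560151e-03  6.83434919e+01] [-6.99361016  4.79543802  3.61206923] 0.0008748949722353441 13.1667
```

View pics/o11.png

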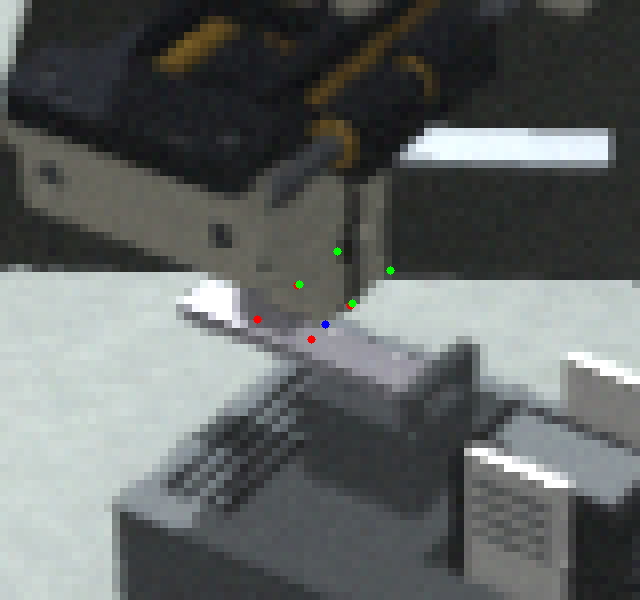

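Force jumped to about 8 N at TCP dock x = 84.8 mm, against 85.5 expected, so the bar is on its stop. The bar's tip has cleared the cassette top (bar end now behind the strap at (430,370)). Now I'll retreat, rise, and centre over the cassette with open jaws.

Request:
{"name": "jog_arm", "arguments": {
  "steps": [
    [1,0,0,0.006,0],
    [1,0,-0.03,0,0],
    [1,0,-0.02,0.01,0],
    [0,0,0,0.03,0],
    [0,0,0,0.03,0],
    [0,0,0,0.01,0],
    [0,0,0,0,0],
    [0,0,0,0,0],
    [0,0,0,0,0],
    [0,0,0,0,0],
    [0,0,0,0,0],
    [0,0,0,0,0]
  ]
}}

```text
time_s: 14.17
tcp_pos: [0.5068, -0.1823, 0.15]
eef_rot: [-90.0, 0.0, 68.3]
contact_force: [0.1, -0.0, -0.5]
gripper_width: 0.0545
```

```bash
python3 ov.py o12;python3 - <<'E'
from h import *
c=snap('top','top12')
cv2.imwrite('pics/top12c.png',cv2.resize(c['image'][140:290,360:540,::-1],None,fx=4,fy=4))
E
```

```text
[ 0.50672621 -0.18228289  0.15007153] [-8.99691084e+01  1.65622391e-02  6.83453834e+01] [-0.22041722  0.25682    -0.24859548] 0.05895792325555141 14.2167
```

View pics/o12.png

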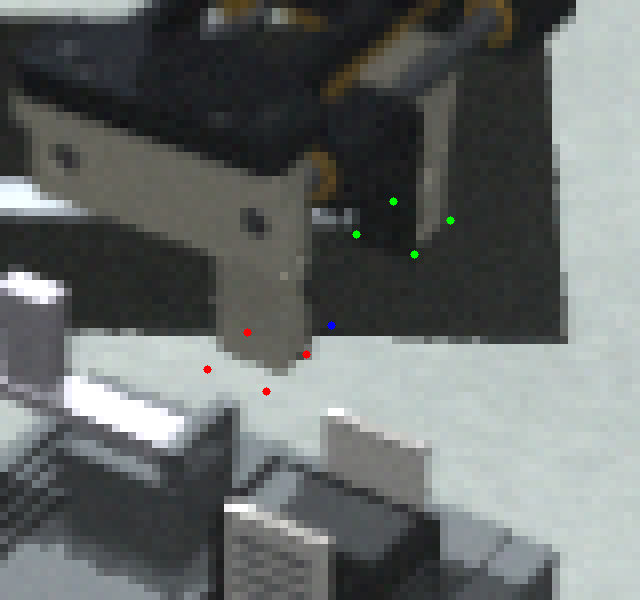

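View pics/top12c.png

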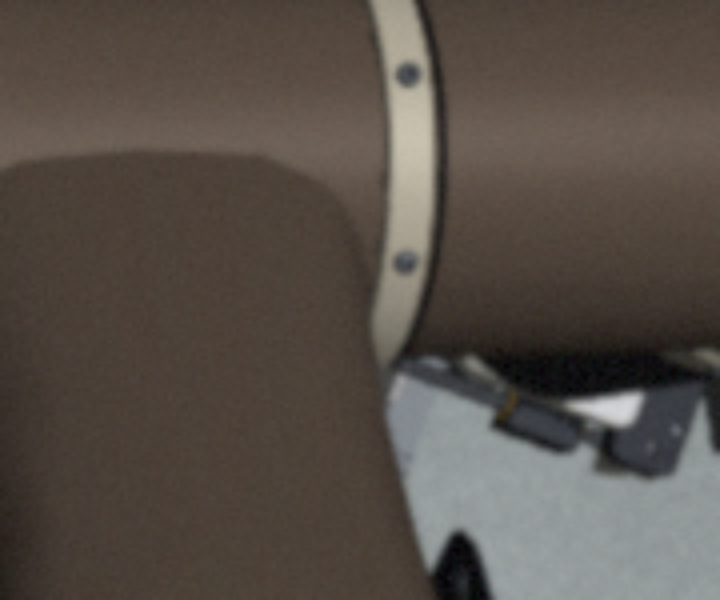

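Top view is blocked by the arm. The side view shows the bar back and the cassette uncovered, with the jaws over it. I'll verify the keeper and catch numbers from this picture.

```bash
python3 - <<'E'
from h import *
c=pickle.load(open('o12.pkl','rb')); t=[.50673,-.18228,.15007]
q=proj(c,[t])[0]; x0,y0=[int(v)-40 for v in q]
print(x0,y0)
a=cv2.resize(c['image'][130:205,275:375,::-1],None,fx=8,fy=8,interpolation=cv2.INTER_NEAREST)
a=np.clip(a*1.6,0,255).astype(np.uint8)
ex=np.array([.929,-.370]);ey=np.array([.370,.929]);o=np.array([.506,-.182])
def D(x,y,z): return np.r_[o+ex*x+ey*y,z]
for X in [D(.095,.006,.127),D(.095,-.006,.127),D(.115,.006,.127),D(.115,-.006,.127),D(.017,.03,.1),D(-.017,.03,.1),D(.017,.025,.1),D(-.017,.025,.1),D(.017,-.03,.1),D(-.017,-.03,.1),D(.017,-.025,.1),D(-.017,-.025,.1)]:
    u=proj(c,[X])[0]; cv2.circle(a,tuple(int(v) for v in (u-[275,130]+.5)*8),3,(0,0,255),-1)
cv2.imwrite('pics/v12.png',a)
E
```

```text
299 104
```

View pics/v12.png

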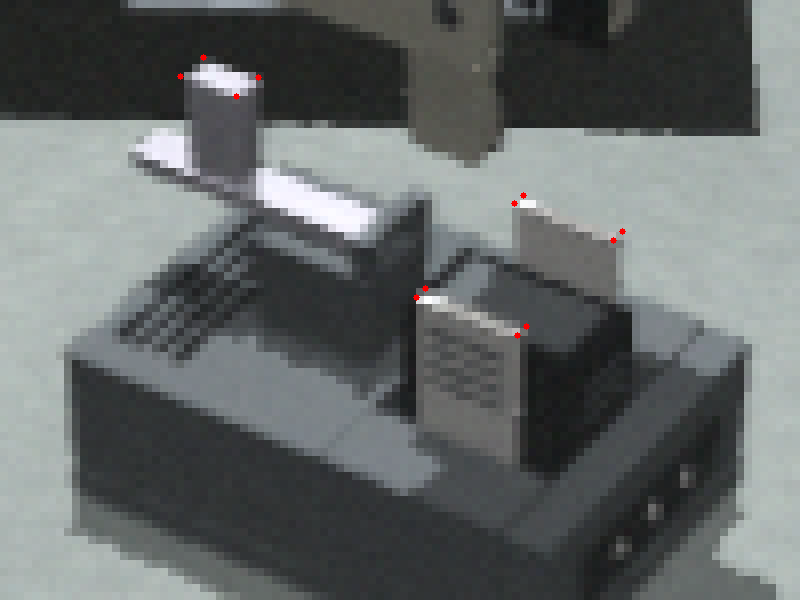

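Projected model points for a fully-back tab and both catch tops land on the picture within about a pixel. Descending to pinch height, reported z ≈ 0.052.

Request:
{"name": "jog_arm", "arguments": {
  "steps": [
    [0,0,0,0,0],
    [0,0,0,0,0],
    [0,0,0,0,0],
    [0,0,0,0,0],
    [0,0,0.02,0,0],
    [0,0,0.02,0,0],
    [0,0,0,0,0],
    [0,0,0,0,0]
  ]
}}

```text
time_s: 14.93
tcp_pos: [0.5058, -0.1822, 0.11]
eef_rot: [-89.9, 0.1, 68.4]
contact_force: [0.5, 0.1, 0.9]
gripper_width: 0.0876
```

```bash
python3 ov.py o13
```

```text
[ 0.50663303 -0.1822586   0.11099175] [-8.99936502e+01  2.95329658e-02  6.83799718e+01] [ 0.85142272  0.28417395 -0.07084735] 0.08767412863727585 14.9833
```

View pics/o13.png

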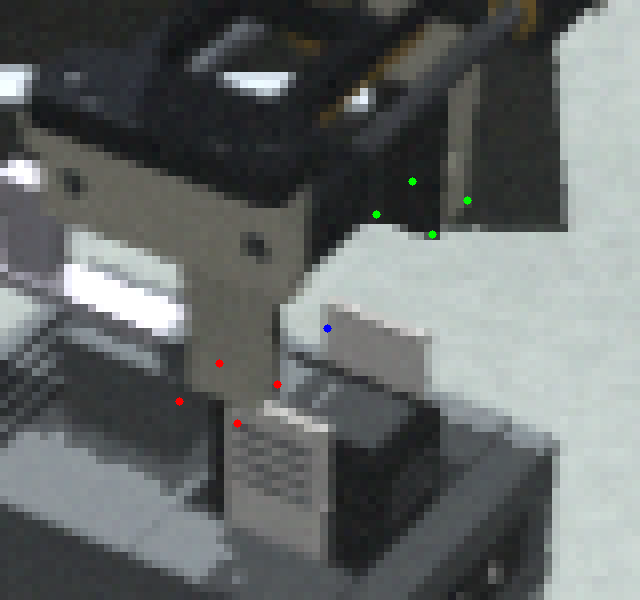

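Request:
{"name": "jog_arm", "arguments": {
  "steps": [
    [0,0,0.015,0,0],
    [0,0,0.015,0,0],
    [0,0,0.01,0,0],
    [0,0,0,0,0],
    [0,0,0,0,0]
  ]
}}

```text
time_s: 15.4
tcp_pos: [0.5067, -0.1822, 0.0709]
eef_rot: [-90.0, 0.0, 68.4]
contact_force: [0.5, -0.4, 0.3]
gripper_width: 0.0874
```

```bash
python3 ov.py o14
```

```text
[ 0.50703181 -0.18224751  0.07135179] [-9.00496981e+01  1.81806713e-03  6.83772827e+01] [0.2466763  0.82594208 0.17931451] 0.08770434320013157 15.45
```

View pics/o14.png

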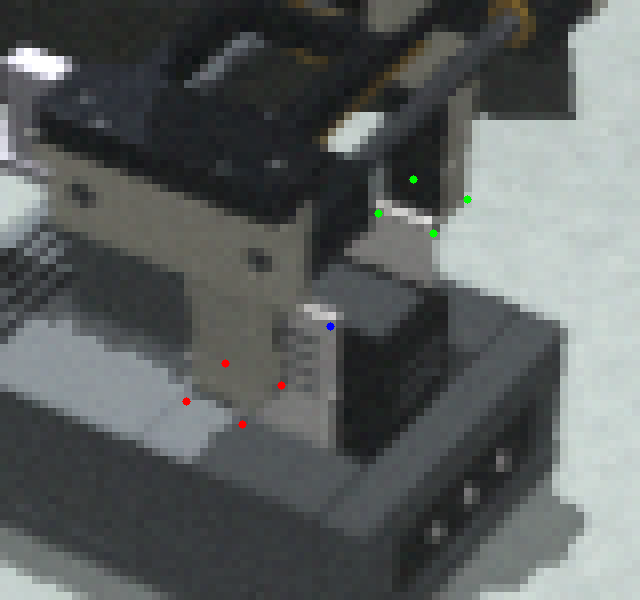

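Request:
{"name": "jog_arm", "arguments": {
  "steps": [
    [0,0,0.01,0,0],
    [0,0,0.008,0,0],
    [0,0,0,0,0],
    [0,0,0,0,0]
  ]
}}

```text
time_s: 15.78
tcp_pos: [0.506, -0.1821, 0.0519]
eef_rot: [-89.9, 0.0, 68.4]
contact_force: [0.1, 0.6, -0.4]
gripper_width: 0.0874
```

Request:
{"name": "jog_arm", "arguments": {
  "steps": [
    [1,0,0,0,0],
    [1,0,0,0,0],
    [1,0,0,0,0],
    [1,0,0,0,0],
    [1,0,0,0,0],
    [1,0,0,0,0],
    [1,0,0,0,0],
    [1,0,0,0,0],
    [1,0,0,0,0],
    [1,0,0,0,0],
    [1,0,0,0,0],
    [1,0,0,0,0]
  ],
  "squeeze": 25
}}

```text
time_s: 16.78
tcp_pos: [0.5065, -0.1822, 0.0527]
eef_rot: [-90.0, 0.0, 68.4]
contact_force: [-1.2, -1.1, 5.4]
gripper_width: 0.0431
```

```bash
python3 ov.py o15
```

```text
[ 0.50654658 -0.1822313   0.05272902] [-9.00199100e+01  2.70107415e-03  6.83613181e+01] [-1.30422406 -1.88231566  6.33161206] 0.04313938964068917 16.8333
```

View pics/o15.png

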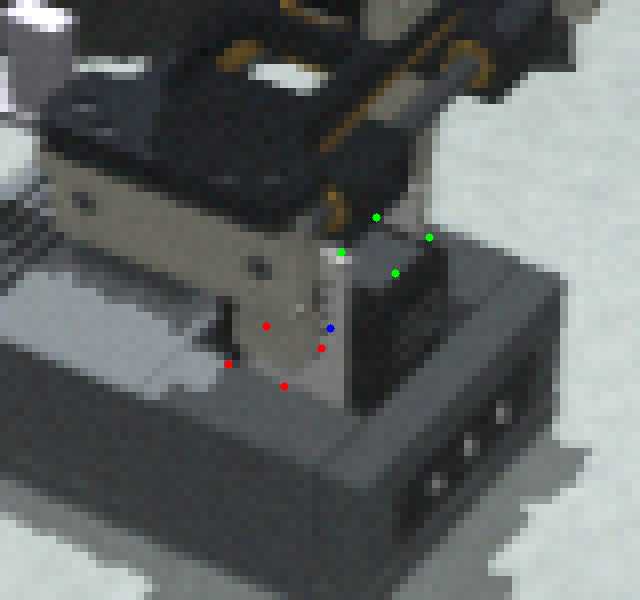

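Opening is 43 mm, against 46 nominal when pinched, so both catches appear to be in. I'll lift a little and check.

Request:
{"name": "jog_arm", "arguments": {
  "steps": [
    [1,0,-0.002,0,0],
    [1,0,-0.002,0,0],
    [1,0,-0.002,0,0],
    [1,0,-0.002,0,0],
    [1,0,-0.002,0,0],
    [1,0,0,0,0]
  ]
}}

```text
time_s: 17.33
tcp_pos: [0.5067, -0.1821, 0.0628]
eef_rot: [-90.0, -0.0, 68.4]
contact_force: [0.7, -0.5, -2.3]
gripper_width: 0.043
```

```bash
python3 ov.py o16
```

```text
[ 0.5065597  -0.18205918  0.06261518] [-9.00179362e+01 -1.12104000e-02  6.83578980e+01] [-0.14004304 -0.31047294 -3.83208829] 0.04265932933969944 17.3833
```

View pics/o16.png

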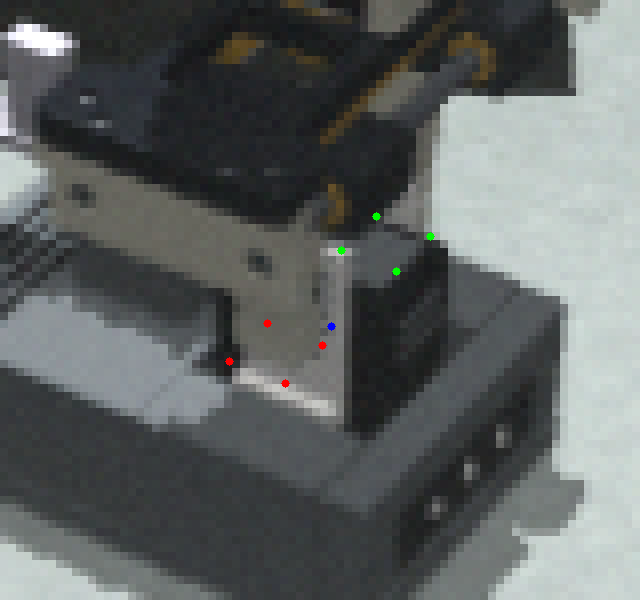

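The cassette rises with the fingers, with about 3–4 N hanging. Lifting on.

Request:
{"name": "jog_arm", "arguments": {
  "steps": [
    [1,0,-0.005,0,0],
    [1,0,-0.008,0,0],
    [1,0,-0.01,0,0],
    [1,0,-0.01,0,0],
    [1,0,-0.01,0,0],
    [1,0,-0.01,0,0],
    [1,0,-0.01,0,0],
    [1,0,-0.01,0,0],
    [1,0,-0.01,0,0],
    [1,0,-0.01,0,0],
    [1,0,-0.01,0,0],
    [1,0,-0.008,0,0]
  ]
}}

```text
time_s: 18.38
tcp_pos: [0.5066, -0.1821, 0.1748]
eef_rot: [-90.0, -0.0, 68.4]
contact_force: [0.9, -0.3, -3.3]
gripper_width: 0.0429
```

Request:
{"name": "jog_arm", "arguments": {
  "steps": [
    [1,0,-0.005,0,0],
    [1,0,-0.003,0,0],
    [1,0,0,0,0],
    [1,0,0,0,0],
    [1,0,0,0,0],
    [1,0,0,0,0],
    [1,0,0,0,0],
    [1,0,0,0,0]
  ]
}}

```text
time_s: 19.05
tcp_pos: [0.5063, -0.1821, 0.1811]
eef_rot: [-90.0, 0.0, 68.4]
contact_force: [0.3, 0.0, -2.5]
gripper_width: 0.0436
```

```bash
python3 ov.py o17; python3 - <<'E'
from h import *
c=snap('side','side17'); s=r.get_state(); print(s['contact_force'],s['gripper_width'])
a=cv2.resize(c['image'][60:240,220:440,::-1],None,fx=3.3,fy=3.3,interpolation=cv2.INTER_CUBIC)
cv2.imwrite('pics/s17.png',np.clip(a*1.6,0,255).astype(np.uint8))
E
```

```text
[ 0.506343   -0.18210616  0.18122525] [-8.99769519e+01  1.12357017e-02  6.83612959e+01] [ 0.57838602 -0.3497683  -2.41614543] 0.04318622373628481 19.1
[ 1.02848298  0.51320716 -2.54644092] 0.043064205872860604
```

View pics/s17.png

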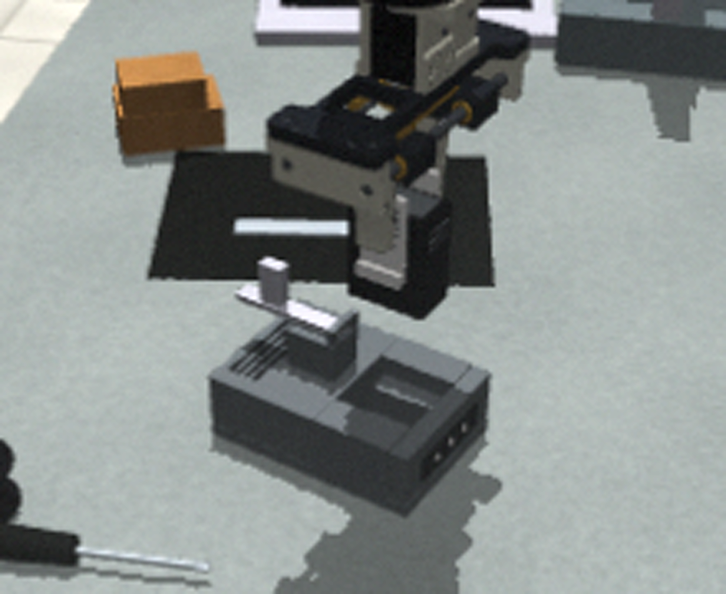

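View pics/o17.png

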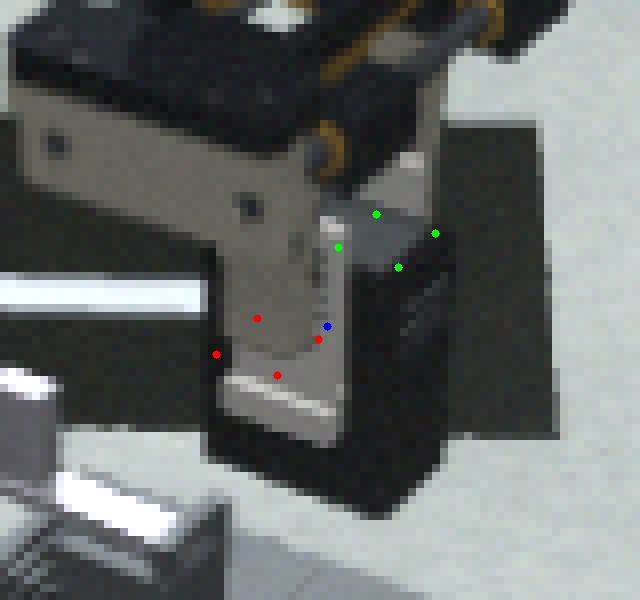

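The cassette is out and upright, the well is empty, and the bar is back. One projection check of the underside corners before handing in.

```bash
python3 - <<'E'
from h import *
c=snap('side','side18'); s=r.get_state(); t=s['tcp_pos']; print(t,s['eef_rot'],s['gripper_width'],np.abs(s['qd']).max())
q=proj(c,[t])[0]; x0,y0=[int(v)-40 for v in q]
ex=np.array([.929,-.370]);ey=np.array([.370,.929]);o=t[:2]
a=cv2.resize(c['image'][y0:y0+75,x0:x0+80,::-1],None,fx=8,fy=8,interpolation=cv2.INTER_NEAREST); a=np.clip(a*2,0,255).astype(np.uint8)
for x,y,z in [(-.03,.018,.1385),(.03,.018,.1385),(-.03,-.018,.1385),(-.03,.018,.2135),(-.03,-.018,.2135),(-.017,.023,.2285),(-.017,-.023,.2285)]:
    u=proj(c,[np.r_[o+ex*x+ey*y,z]])[0]; cv2.circle(a,tuple(int(v) for v in (u-[x0,y0]+.5)*8),4,(0,0,255),-1)
cv2.imwrite('pics/v18.png',a)
T=snap('top','top18')
d=cv2.absdiff(T['image'],pickle.load(open('top0.pkl','rb'))['image']).max(2)
for n,(x1,y1,x2,y2) in dict(tray=(245,205,305,280),spool=(362,82,398,118),driver=(350,96,368,190)).items(): print(n,(d[y1:y2,x1:x2]>40).mean())
E
```

```text
[ 0.50636973 -0.18210101  0.18132647] [-8.99860110e+01  5.78022645e-03  6.83607394e+01] 0.04292757774851407 0.11269712123389516
tray 0.1448888888888889
spool 0.022376543209876542
driver 0.4397163120567376
```

View pics/v18.png

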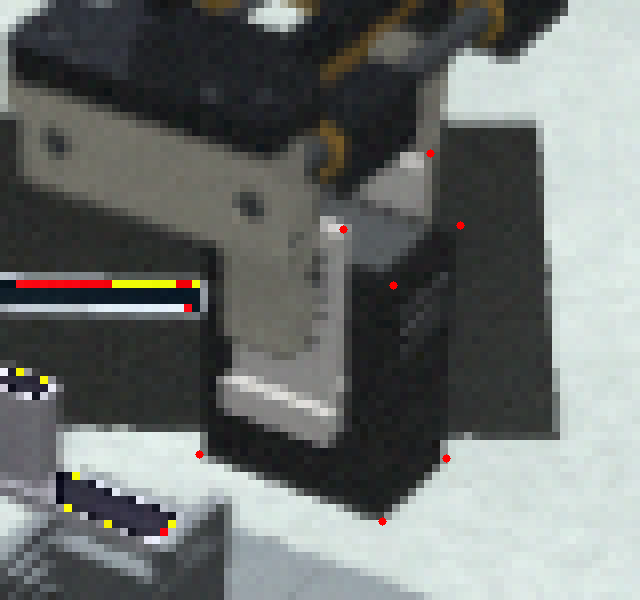

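The underside corners match z ≈ 0.1385, about 8 cm above the dock top. I'll check whether the screwdriver difference is just shadow.

View pics/top18.png

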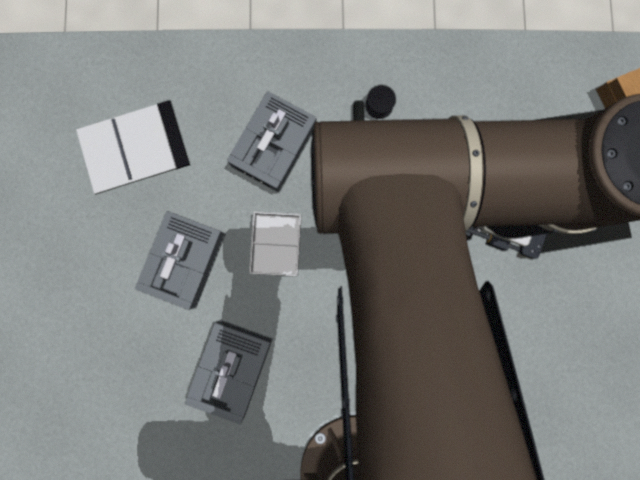

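The arm overhead hides the screwdriver and its shadow falls on the tray. The tray (275,243) and spool (380,100) are in place, and the side view shows the screwdriver where it was. Handing in.

```bash
python3 -c "
from plant import r
s=r.get_state();print(s['time_s'],s['gripper_width'],s['contact_force'])
print(r.close_job())"
```

```text
19.25 0.04282341870857394 [ 0.37630092  0.01399924 -2.64899996]
the job is handed in; nothing more can be done
None
```

I slid the locking bar back to its stop, pinched both catches and lifted the cassette straight out. I handed the job in at 19.25 s, still holding it.

**Last checks:**
- **Locking bar:** the push force rose to about 8 N at the expected stop position, and the tab in the picture matches fully back to about 1 mm.
- **Cassette:** it is upright, with its underside at about 0.1385 m, roughly 83 mm above the dock top. The well is empty, and about 2.6 N hangs on the wrist.
- **Catches:** the grip is steady at 25 N. The opening reads 43 mm against the nominal 46 mm, so I take both catches to be fully in, but the 3 mm difference is unexplained.
- **Bystanders:** the tray and spool are unmoved in the top view. The arm hid the screwdriver there, but the side view shows it where it was.

**What disagreed or went wrong:**
- **Tool height:** the reported TCP height did not fit the stated tool. A touch on the bench put the fingertips about 11 mm above the reported TCP instead of 19 mm ahead of it. I used that measured offset for the rest of the job.
- **Bench press:** during that touch I sent several small downward steps without checking between them, and the fingertips pressed the bare bench with up to about 59 N. That is below the 120 N wrist limit. It is over the 40 N limit for the arm and gripper body, though I believe only the fingertips touched.

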